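# Scoop drainage pebbles into a cactus pot

### The job

Pick up the yellow scoop by its black handle, scoop the white pebbles out of the grey tray and tip them into the empty terracotta pot as its drainage layer: at least two of the three must end in the pot, and none spilled outside the pot and the tray. Move the pebbles only with the scoop, never with the fingers, leave the pot and the blue mug standing where they are, and finish by setting the scoop down flat on the desk, handle up, and letting go.

Things in the scene. Friction and masses are not known exactly. Their poses are not given: they have to be found in the camera images.
- scoop: yellow scoop, 130 g. Origin: centre of underside; x to its open front edge, z up. In mm: floor x -45 to +45, 84 wide, 3 thick (2 at front); 3 mm side walls 30 high from the back to x +25 and back wall 30 high. Black upright handle block centred at x -36, y 0: 26 along x, 20 along y, z 30 to 120; grip across y from above. Starts with its front towards the robot (yaw pi, 0.4 rad either way)
- tray: fixed open grey tray. Origin: centre of underside; x along its length, away from the robot (yaw 0, 0.2 rad either way), z up. In mm: outside 230 x 108 x 65 (x, y, z), walls, floor 5, inside 220 x 98. Near end: 45 degree ramp from x -75 on the floor up to x -110, z 40, then upright wall. Far (+x) half starts empty: lower the scoop there, sweep to the ramp and on up it, tipping the front up
- pot: loose empty terracotta plant pot, 600 g, 92 mm high, outer diameter 130 mm at the rim and 90 mm at the foot, wall 6 mm (mouth 118 mm wide), floor 6 mm thick. Origin: centre of its underside, z up. It stands on the left or the right of the tray and scoop
- mug: bystander: loose blue ceramic mug, 84 mm across and 95 mm high with a handle, standing on a 100 mm square slate coaster 6 mm thick, on the other side from the pot. Origin: centre of its underside, z up
- pebble0: white polished round pebble, 25 mm diameter, 18 g, slippery; lies still on the flat, rolls on a slope of over 7 degrees. Origin: its centre. At the start the three lie apart in the near half of the tray (tray x -63 to -17 mm, y within 30 mm of the middle)
- pebble1: white polished round pebble, 25 mm diameter, 18 g, slippery; lies still on the flat, rolls on a slope of over 7 degrees. Origin: its centre. At the start the three lie apart in the near half of the tray (tray x -63 to -17 mm, y within 30 mm of the middle)
- pebble2: white polished round pebble, 25 mm diameter, 18 g, slippery; lies still on the flat, rolls on a slope of over 7 degrees. Origin: its centre. At the start the three lie apart in the near half of the tray (tray x -63 to -17 mm, y within 30 mm of the middle)

How it is judged:
On the way:
1. at least one pebble is carried in the scoop, lifted clear above the tray (height (world z) of scoop above 0.07 m and ((x of pebble0 in the frame of scoop between -0.05 and 0.05 m and y of pebble0 in the frame of scoop between -0.042 and 0.042 m and z of pebble0 in the frame of scoop between 0 and 0.06 m) or (x of pebble1 in the frame of scoop between -0.05 and 0.05 m and y of pebble1 in the frame of scoop between -0.042 and 0.042 m and z of pebble1 in the frame of scoop between 0 and 0.06 m) or (x of pebble2 in the frame of scoop between -0.05 and 0.05 m and y of pebble2 in the frame of scoop between -0.042 and 0.042 m and z of pebble2 in the frame of scoop between 0 and 0.06 m))), for 0.2 s.
At the end, for the whole second after the job is handed in: At least two pebbles in the pot (within 56 mm of its axis, under 85 mm above its foot), the rest in pot or tray; pot upright within 10 degrees, at rest; scoop on the desk, underside within 12 mm of it, upright within 10 degrees, at rest ((((horizontal distance between pebble0 and pot below 0.056 m and z of pebble0 in the frame of pot between 0 and 0.085 m) and (horizontal distance between pebble1 and pot below 0.056 m and z of pebble1 in the frame of pot between 0 and 0.085 m)) or ((horizontal distance between pebble0 and pot below 0.056 m and z of pebble0 in the frame of pot between 0 and 0.085 m) and (horizontal distance between pebble2 and pot below 0.056 m and z of pebble2 in the frame of pot between 0 and 0.085 m)) or ((horizontal distance between pebble1 and pot below 0.056 m and z of pebble1 in the frame of pot between 0 and 0.085 m) and (horizontal distance between pebble2 and pot below 0.056 m and z of pebble2 in the frame of pot between 0 and 0.085 m))) and ((horizontal distance between pebble0 and pot below 0.056 m and z of pebble0 in the frame of pot between 0 and 0.085 m) or (x of pebble0 in the frame of tray between -0.11 and 0.11 m and y of pebble0 in the frame of tray between -0.049 and 0.049 m and z of pebble0 in the frame of tray between 0 and 0.07 m)) and ((horizontal distance between pebble1 and pot below 0.056 m and z of pebble1 in the frame of pot between 0 and 0.085 m) or (x of pebble1 in the frame of tray between -0.11 and 0.11 m and y of pebble1 in the frame of tray between -0.049 and 0.049 m and z of pebble1 in the frame of tray between 0 and 0.07 m)) and ((horizontal distance between pebble2 and pot below 0.056 m and z of pebble2 in the frame of pot between 0 and 0.085 m) or (x of pebble2 in the frame of tray between -0.11 and 0.11 m and y of pebble2 in the frame of tray between -0.049 and 0.049 m and z of pebble2 in the frame of tray between 0 and 0.07 m)) and angle between each of scoop, pot's own z axis and vertical below 0.17 rad and height (world z) of scoop between -0.01 and 0.012 m and linear speed of each of scoop, pot below 0.02 m/s); the robot touches nothing.
It fails at once if the fingers touch a pebble (over 0.5 N) (contact force between the fingers and pebble0 above 0.5 N or contact force between the fingers and pebble1 above 0.5 N or contact force between the fingers and pebble2 above 0.5 N).
It fails at once if the pot is shifted by more than 40 mm or tipped by more than 30 degrees (distance of pot from where it was at the start of the episode above 0.04 m or angle between pot's own z axis and vertical above 0.52 rad).
It fails at once if the mug is shifted by more than 30 mm or tipped by more than 30 degrees (distance of mug from where it was at the start of the episode above 0.03 m or angle between mug's own z axis and vertical above 0.52 rad).
It also fails if it takes over 58 s, if anything falls off the work surface, if the arm or the gripper's body presses on something with over 40 N, if the wrist force passes 120 N, or if a joint passes its speed limit or range.

### The arm

A 6-joint arm with a two-finger parallel gripper is mounted at the origin on the work surface. World frame = base frame: x ahead of the robot, y to its left, z up, the work surface at z = 0. Lengths are in m, angles in rad, forces in N, time in s.
With the tool pointing down it reaches from about 0.25 to 0.8 m from the base axis. Payload 8.5 kg.
Tool frame: the origin (TCP) lies between the finger pads; the fingertips stand 17 mm ahead of it and the grasp point (between the pads) lies 2 mm behind it; z points along the fingers, y is the direction in which the jaws open and shut (so a half turn about z gives the same grasp; the last joint's range is limited). The gripper opens to 85 mm and grips with 20 to 120 N. Pads are 22 mm wide; open, the fingers measure 114 mm over their backs; the gripper's body (76 mm by 85 mm) begins 54 mm behind the grasp point. The pads swing forward as they close: fully open they stand 13 mm farther back than shut.
Start: joints at [-1.3, 0.238, -0.013, 1.319, 0, 1.571], TCP at [0.14, -0.506, 0.248] pointing down, gripper open.
Joint ranges: [-2.66, 2.66], [-1.03, 1.9], [-1.14, 1.46], [-1.82, 2.27], [-1.45, 1.34], [-3.14, 3.14]. Speed limits (rad/s): [2.22, 2.22, 2.79, 3.14, 3.14, 3.14].

### API

Orientations are given as a unit quaternion [w, x, y, z].
In Python, from workcell import robot, claw, readout, snapshot, camera_params, nets gives the robot as it stands. Calls block until the motion is done:
- robot.move_to(position, orientation): joint-space move of the TCP to a pose.
- robot.movel(position, max_speed=0.15, attitude=None, max_force=None): straight line of the TCP; attitude=None keeps the orientation; max_speed is the mean speed in m/s. With max_force (N) it stops when the force on the tool has changed by that much, and returns True; else False.
- robot.goto_joints(angles): joint-space move.
- claw.command_gripper(opening, grip_force=None): opening from 0.0 (shut) to 1.0 (fully open); grip_force is the grip in N (None keeps the last); returns when the fingers have stopped.
- robot.wait(seconds).
- robot.inverse_kinematics(position, orientation): joint angles nearest the present ones, or None.
- readout.read_state(): the state.
- snapshot(name): name is "side" or "top" or "wrist"; returns the picture (480x640x3 uint8, red, green, blue); there is no depth.
- camera_params(name): a dict with "fx", "fy", "cx", "cy" (pixels), "dist_coeffs" ([k1, k2, p1, p2, k3] as OpenCV has them; the pictures are not rectified), "R" (3x3) and "t" (3): a world point X has camera coordinates R X + t. Camera axes: x right, y down, z forward; pixel columns grow to the right and rows downward; lengths in m; the calibration is good to about 2 mm. A picture is of the moment at which its call begins: read the wrist's pose just before it. camera_params takes no time and is no camera call; for the wrist camera it gives the pose at the moment of the call.
A pose or a line that the arm cannot do raises robot.MotionError and nothing moves.
- robot.close_job(): hands the job in, once; it reports no verdict.
Trained networks look in the newest picture that a camera, given by its name, has taken for a name from the list of things; names that differ only in an ending like _2 or _b are one class to them, and where a whole thing is asked for, a point or a joint stands for the part that bears it (a point fixed in the world has none). Each returns a list of dicts, best first, with "conf" (0 to 1); they miss things now and then, are a little off and sometimes report something else, mostly with a low value. They report only what shows in the picture. A call takes as long as a camera call.
- nets.masks_of(thing, camera): "region" (480x640 bool, what is visible of it) and "uv" ([column, row] in pixels, amid what is visible of it).
The state is a dict: "clock": time; "joints": joint angles; "qvel": joint speeds; "joint_torque": joint torques, N m; "tool_pos": TCP position; "eef_rot": TCP orientation; "wrist_force": force on the tool from outside, world axes, zero at the start; "moment": the same for the moment, N m; "opening": opening from 0.0 (shut) to 1.0 (fully open).
Only numpy, scipy, OpenCV 4.12 (cv2) and the standard library are available. Lean on these libraries where they do the work, as an engineer would, in place of code of your own. Each camera call takes 0.05 s, during which the arm holds its last target. There are 200 camera calls.

## Working session

There is one attempt and no reset: what is moved stays moved. The work goes in short steps, each a Python script; the robot and the scene stay as the last script left them, time stands still between calls to the robot, and variables do not carry over. Pictures are saved under pics/ and viewed, about 8 in all and at most 12, crops included, and the job is handed in when it is done.

```bash
mkdir -p pics; ls
python3 - <<'E'
from workcell import *
import cv2,numpy as np
from workcell import robot, claw, readout, snapshot, camera_params, nets
t=snapshot("top"); s=snapshot("side")
cv2.imwrite("pics/top.png",t[...,::-1]); cv2.imwrite("pics/side.png",s[...,::-1])
for c in("top","side"):
  p=camera_params(c);print(c,{k:np.round(v,4).tolist() for k,v in p.items()}); print(-np.array(p["R"]).T@p["t"])
for th in("scoop","tray","pot","mug","pebble0"):
  for d in nets.masks_of(th,"top"): print(th,round(d["conf"],2),d["uv"],d["region"].sum())
print(readout.read_state()["clock"])
E
```

```text
pics
top {'fx': 460.7417, 'fy': 460.7417, 'cx': 323.6773, 'cy': 239.9666, 'dist_coeffs': [-0.1121, 0.0, 0.0, 0.0, 0.0], 'R': [[-0.0222, -0.9994, -0.0262], [-0.9805, 0.0269, -0.1944], [0.195, 0.0214, -0.9806]], 't': [0.0177, 0.4863, 0.7177]}
[ 0.33725603 -0.0107844   0.79874482]
side {'fx': 454.4221, 'fy': 454.4221, 'cx': 321.0633, 'cy': 234.861, 'dist_coeffs': [-0.1016, 0.0, 0.0, 0.0, 0.0], 'R': [[0.9715, -0.237, -0.0018], [-0.1734, -0.7057, -0.687], [0.1616, 0.6677, -0.7267]], 't': [-0.4744, 0.1366, 0.7877]}
[ 0.35733311 -0.54203673  0.66539485]
scoop 0.97 [377.6, 206.2] 2889
mug 0.78 [536.4, 270.3] 3326
pebble0 0.72 [262.1, 217.7] 175
pebble0 0.53 [285.8, 234.9] 160
pebble0 0.51 [260.4, 241.4] 147
pebble0 0.45 [125.3, 286.1] 5240
0.35
```

View pics/top.png

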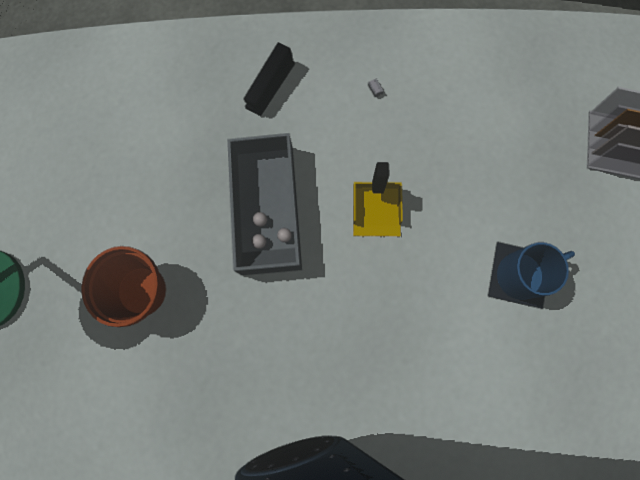

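View pics/side.png

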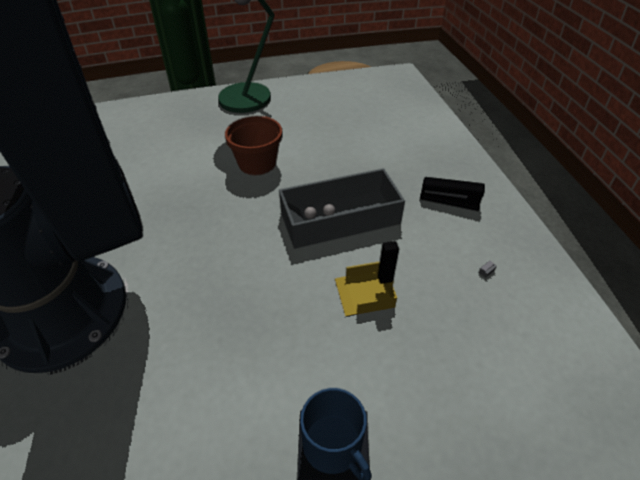

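Top view: tray rim corners (229,139), (290,134), (300,267), (235,272). Pebbles are at (262,218), (286,235), (260,241), the scoop floor around (378,210) with its front edge at (354,236)-(401,236), and the pot rim centre near (123,286). The mug is at (541,268), and there is a stapler at (270,78) beyond the tray. The side view agrees.

```bash
cat > h.py <<'E'
import cv2,numpy as np
from scipy.spatial.transform import Rotation as Ro
from scipy.optimize import least_squares
from workcell import robot, claw, readout, snapshot, camera_params, nets
def ray(uv,p,z):
    d=cv2.undistortPoints(np.array(uv,float).reshape(-1,1,2),K(p),np.array(p["dist_coeffs"]))[:,0]
    R=np.array(p["R"]);C=-R.T@np.array(p["t"])
    D=np.c_[d,np.ones(len(d))]@R
    return (C+D*((z-C[2])/D[:,2])[:,None])
def K(p): return np.array([[p["fx"],0,p["cx"]],[0,p["fy"],p["cy"]],[0,0,1]])
def proj(X,p):
    return cv2.projectPoints(np.array(X,float).reshape(-1,3),cv2.Rodrigues(np.array(p["R"]))[0],np.array(p["t"],float),K(p),np.array(p["dist_coeffs"]))[0][:,0]
E
python3 - <<'E'
from h import *
p=camera_params("top"); t=snapshot("top")
hsv=cv2.cvtColor(t,cv2.COLOR_RGB2HSV)
c=ray([(229,139),(290,134),(300,267),(235,272)],p,.065);print(c.round(3))
print("sides",[np.linalg.norm(c[i]-c[(i+1)%4]).round(3) for i in range(4)],"ctr",c.mean(0), "yaw", np.arctan2(*(c[0]+c[1]-c[2]-c[3])[1::-1]))
print("scoop front",ray([(354,236),(401,236.5)],p,.002).round(3),"back top",ray([(354,183),(403,183)],p,.03).round(3))
y=(hsv[...,0]>15)&(hsv[...,0]<35)&(hsv[...,1]>150)
r,cc=np.nonzero(y[170:250,340:420]);pts=np.c_[cc+340,r+170].astype(np.float32);print("yellow rect",cv2.minAreaRect(pts))
h=hsv[230:340,70:175];m=(hsv[...,0]<12)&(hsv[...,1]>110);m[:,:70]=0;m[:,175:]=0;m[:230]=0;m[345:]=0
ct=max(cv2.findContours(m.astype(np.uint8),0,1)[0],key=cv2.contourArea);e=cv2.fitEllipse(ct);print(e)
C=ray(ct[:,0].astype(float)+.0,p,.092);o=cv2.minEnclosingCircle(C[:,:2].astype(np.float32));print("pot",o)
print("peb",ray([(262,217.7),(286,235),(260.4,241.4)],p,.0175).round(3))
print("mug",ray([(541,268)],p,.1))
E
```

```text
[[0.665 0.165 0.065]
 [0.67  0.059 0.065]
 [0.44  0.044 0.065]
 [0.434 0.15  0.065]]
sides [np.float64(0.106), np.float64(0.231), np.float64(0.106), np.float64(0.232)] ctr [0.55245257 0.10444491 0.065     ] yaw 0.06382162743626939
scoop front [[ 0.501 -0.047  0.002]
 [ 0.498 -0.13   0.002]] back top [[ 0.59  -0.049  0.03 ]
 [ 0.588 -0.135  0.03 ]]
yellow rect ((378.0, 208.5), (53.0, 48.0), 90.0)
((121.1722183227539, 286.88592529296875), (78.43782806396484, 79.18848419189453), 31.381126403808594)
pot ((0.412243127822876, 0.3256348669528961), 0.0700676366686821)
peb [[0.535 0.114 0.017]
 [0.503 0.072 0.017]
 [0.493 0.116 0.017]]
mug [[ 0.4226991  -0.33136911  0.1       ]]
```

```bash
cat >> h.py <<'E'
TR=np.array([.5525,.1045]);TY=.064; POT=np.array([.412,.3256])
SC=np.array([.544,-.090]);SY=np.pi-.035
G=np.array([-.036,0,.080])          # TCP in scoop frame at grasp
# tool axes in scoop frame: z down, y along +-scoop y
def pose(pos,yaw,pitch,sgn=1,ref=(0,0,0)):
    """TCP pose putting scoop-frame point ref at world pos; pitch>0 = front up"""
    R=Ro.from_euler('ZY',[yaw,-pitch])
    T=R*Ro.from_matrix(np.array([[sgn,0,0],[0,-sgn,0],[0,0,-1]],float).T)
    p=np.array(pos)+R.apply(G-np.array(ref))
    return p,np.roll(T.as_quat(),1)
def tray(x,y=0): 
    c,s=np.cos(TY),np.sin(TY); return TR+np.array([c*x-s*y,s*x+c*y])
LIP=(.045,0,0);BACK=(-.045,0,0)
E
python3 - <<'E'
from h import *
p=camera_params("top");s=camera_params("side")
print("lamp base",ray([(5,290)],p,.02)[0].round(3), ray([(245,97)],s,.02)[0].round(3))
for uv in [(272,15),(262,50),(240,0)]:
  a=ray([uv],s,0.)[0];C=-np.array(s["R"]).T@s["t"]
  print(uv,[(C+(a-C)*((y-C[1])/(a[1]-C[1]))).round(3).tolist() for y in(.4,.5,.6)])
def ik(*a,**k):
  q=robot.inverse_kinematics(*[x.tolist() for x in pose(*a,**k)]);return None if q is None else np.round(q,2).tolist()
for sg in(1,-1):
  print(sg,"grasp",ik([*SC,0],SY,0,sg),"hover",ik([*SC,.12],SY,0,sg))
  print("tray",ik([*tray(.054),.005],np.pi+TY,0,sg),ik([*tray(-.105),.04],np.pi+TY,.4,sg,ref=LIP))
  for w in(0,.2,.4,.65):
    f=-np.array([np.cos(w),np.sin(w)])
    for b in(.3,0,-.5,-.9): print("pot",w,b,ik([*(POT-.03*f),.105],np.pi+w,b,sg,ref=LIP))
E
```

```text
lamp base [0.415 0.592 0.02 ] [0.42  0.616 0.02 ]
(272, 15) [[0.484, 0.4, 0.318], [0.497, 0.5, 0.281], [0.51, 0.6, 0.244]]
(262, 50) [[0.457, 0.4, 0.246], [0.467, 0.5, 0.202], [0.478, 0.6, 0.157]]
(240, 0) [[0.422, 0.4, 0.354], [0.429, 0.5, 0.321], [0.436, 0.6, 0.288]]
1 grasp [-0.16, 0.44, -0.16, 0.97, 0.0, -0.12] hover [-0.16, 0.36, 0.04, 1.25, 0.0, -0.12]
tray [0.17, 0.54, 0.03, 1.06, 0.0, 0.11] [0.17, 0.69, 0.22, 1.49, 0.04, 0.09]
pot 0 0.3 [0.48, 0.67, 0.41, 1.58, 0.14, 0.46]
pot 0 0 [0.56, 0.42, 0.09, 1.24, 0.0, 0.56]
pot 0 -0.5 [0.77, 0.1, -0.4, 0.7, -0.34, 0.71]
pot 0 -0.9 [1.01, 0.0, -0.75, 0.23, -0.73, 0.78]
pot 0.2 0.3 [0.53, 0.71, 0.49, 1.63, 0.1, 0.32]
pot 0.2 0 [0.59, 0.44, 0.12, 1.25, 0.0, 0.39]
pot 0.2 -0.5 [0.74, 0.07, -0.44, 0.62, -0.25, 0.49]
pot 0.2 -0.9 [0.94, -0.07, -0.86, 0.02, -0.56, 0.52]
pot 0.4 0.3 [0.59, 0.73, 0.54, 1.67, 0.06, 0.18]
pot 0.4 0 [0.62, 0.45, 0.14, 1.26, 0.0, 0.22]
pot 0.4 -0.5 [0.71, 0.06, -0.46, 0.57, -0.15, 0.28]
pot 0.4 -0.9 [0.84, -0.11, -0.94, -0.11, -0.34, 0.28]
pot 0.65 0.3 [0.66, 0.75, 0.56, 1.69, 0.0, 0.01]
pot 0.65 0 [0.67, 0.45, 0
[... 406 characters left out ...]
.77, 0.1, -0.4, 0.7, -0.34, -2.44]
pot 0 -0.9 [1.01, 0.0, -0.75, 0.23, -0.73, -2.36]
pot 0.2 0.3 [0.53, 0.71, 0.49, 1.63, 0.1, -2.82]
pot 0.2 0 [0.59, 0.44, 0.12, 1.25, 0.0, -2.75]
pot 0.2 -0.5 [0.74, 0.07, -0.44, 0.62, -0.25, -2.65]
pot 0.2 -0.9 [0.94, -0.07, -0.86, 0.02, -0.56, -2.62]
pot 0.4 0.3 [0.59, 0.73, 0.54, 1.67, 0.06, -2.96]
pot 0.4 0 [0.62, 0.45, 0.14, 1.26, 0.0, -2.92]
pot 0.4 -0.5 [0.71, 0.06, -0.46, 0.57, -0.15, -2.86]
pot 0.4 -0.9 [0.84, -0.11, -0.94, -0.11, -0.34, -2.86]
pot 0.65 0.3 [0.66, 0.75, 0.56, 1.69, 0.0, -3.13]
pot 0.65 0 [0.67, 0.45, 0.15, 1.26, 0.0, -3.13]
pot 0.65 -0.5 [0.67, 0.05, -0.48, 0.55, -0.01, -3.12]
pot 0.65 -0.9 [0.68, -0.13, -0.97, -0.17, -0.02, -3.12]
```

Run:
```python
from h import *
robot.move_to(*[x.tolist() for x in pose([*SC,.17],SY,0)])
p=camera_params("wrist");w=snapshot("wrist");cv2.imwrite("pics/w1.png",w[...,::-1])
f=lambda P:[SC[0]+np.cos(SY)*P[0]-np.sin(SY)*P[1],SC[1]+np.sin(SY)*P[0]+np.cos(SY)*P[1],P[2]]
X=[f(P) for P in [(-.049,.01,.12),(-.049,-.01,.12),(-.023,-.01,.12),(-.023,.01,.12),(.045,.042,.002),(.045,-.042,.002)]]
print(proj(X,p).round(1).tolist(),readout.read_state()["tool_pos"])
```

```text
[[305.0, 261.7], [336.4, 261.6], [336.8, 222.1], [304.4, 222.2], [269.5, 105.2], [371.2, 105.0]] [ 0.57979915 -0.09207061  0.25005692]
```

View pics/w1.png

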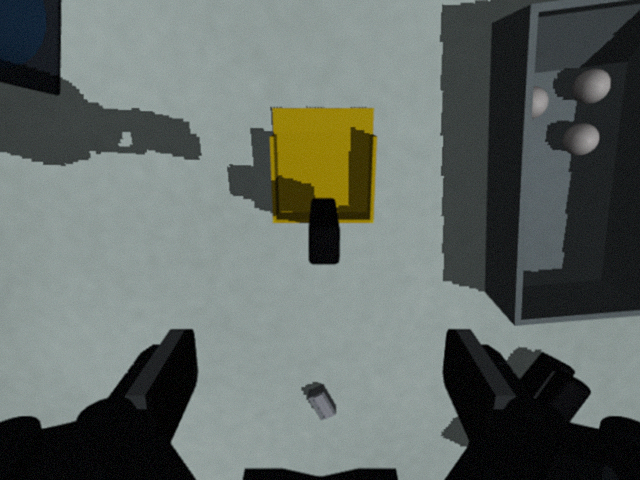

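Wrist view: the handle top spans columns 309-340, rows 199-264, and the scoop's front edge is at row 108, columns 272-374. That puts the scoop about 2 mm towards +x and +y of my estimate. I'll correct for it and grasp.

```bash
sed -i 's/^SC=.*;SY/SC=np.array([.546,-.088]);SY/' h.py
cat >> h.py <<'E'
def go(*a,v=.1,f=None,**k):
    p,q=pose(*a,**k); return robot.movel(p.tolist(),max_speed=v,attitude=q.tolist(),max_force=f)
E
python3 - <<'E'
from h import *
p=camera_params("wrist")
c=ray([(517,322),(529,6)],p,.065)
print("far right tray corner, near-ish right rim pt",c.round(4),"model",tray(.115,-.054),tray(-.115,-.054))
print("peb",ray([(592,86),(582,139)],p,.0175).round(3))
go([*SC,.17],SY,0)
go([*SC,0],SY,0,v=.12,f=8)
claw.command_gripper(0.0,60)
s=readout.read_state();print(s["opening"],s["tool_pos"],s["wrist_force"],s["clock"])
go([*SC,.10],SY,0,v=.12)
s=readout.read_state();print(s["opening"],s["tool_pos"],s["wrist_force"],s["clock"])
for c in("side","wrist"):cv2.imwrite(f"pics/{c}2.png",snapshot(c)[...,::-1])
a=cv2.imread("pics/side2.png")[100:340,200:520];b=cv2.imread("pics/wrist2.png")[:,:]
cv2.imwrite("pics/c2.png",np.hstack([a,cv2.resize(b,(320,240))]))
E
```

```text
far right tray corner, near-ish right rim pt [[0.6708 0.0633 0.065 ]
 [0.4455 0.0458 0.065 ]] model [0.6707182  0.05796553] [0.44118908 0.04325558]
peb [[0.494 0.121 0.017]
 [0.534 0.12  0.018]]
0.2241534182983773 [ 0.58201251 -0.08927225  0.08011511] [0.55856179 0.56063936 1.00886233] 5.0417
0.22662968379363074 [ 0.5815381  -0.08920371  0.1791923 ] [ 0.09756081 -0.74423556 -1.59242405] 6.025
```

View pics/c2.png

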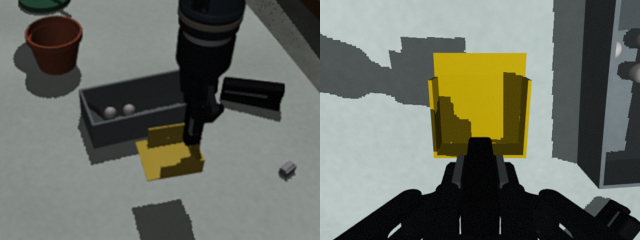

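The scoop is held and lifted level (opening 0.227 is about 19-20 mm). Next I go above the tray and measure it with the wrist camera.

Run:
```python
from h import *
go([*SC,.16],SY,0,v=.15)
go([*tray(.054),.16],np.pi+TY,0,v=.2)
p=camera_params("wrist");w=snapshot("wrist");cv2.imwrite("pics/w3.png",w[...,::-1])
print(proj([[*tray(x,y),.065] for x,y in [(.115,.054),(.115,-.054),(-.115,-.054),(-.115,.054),(.11,.049),(.11,-.049),(-.11,-.049),(-.11,.049)]],p).round(1).tolist(), readout.read_state()["clock"])
```

```text
[[393.4, 255.9], [248.3, 256.1], [224.1, -130.3], [416.8, -130.9], [387.0, 249.6], [254.7, 249.7], [233.7, -118.9], [407.2, -119.4]] 7.9167
```

View pics/w3.png

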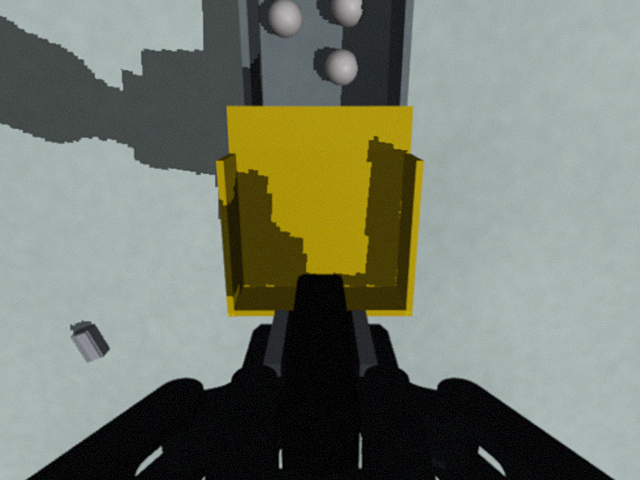

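Wrist view: the scoop is centred at column 320 and the pebbles are at (284,18), (347,9) and (341,67). The tray's outer edges near row 0 are about columns 238 and 414, roughly 3 mm towards +y of my model. I'll measure the edges properly.

Run:
```python
from h import *
g=cv2.cvtColor(cv2.imread("pics/w3.png"),6).astype(int)
for r in(5,30,60,90):
  print(r,g[r,228:268].tolist(),g[r,388:424].tolist())
```

```text
5 [72, 71, 69, 69, 73, 74, 76, 74, 73, 72, 88, 103, 101, 106, 104, 105, 108, 102, 83, 58, 48, 49, 53, 47, 49, 57, 50, 49, 49, 46, 47, 54, 63, 46, 42, 42, 42, 44, 46, 47] [42, 46, 39, 38, 35, 31, 28, 32, 34, 25, 34, 35, 26, 28, 27, 30, 32, 68, 94, 104, 103, 104, 98, 102, 107, 130, 155, 167, 171, 164, 169, 169, 164, 166, 168, 168]
30 [70, 77, 73, 70, 71, 80, 70, 70, 74, 75, 69, 83, 92, 107, 110, 104, 106, 105, 104, 99, 73, 54, 49, 49, 52, 50, 55, 51, 51, 49, 48, 60, 90, 105, 107, 102, 90, 89, 81, 49] [38, 34, 33, 30, 34, 32, 34, 25, 26, 33, 28, 26, 34, 27, 29, 44, 90, 103, 104, 105, 109, 108, 99, 116, 152, 175, 167, 168, 169, 166, 173, 171, 170, 167, 164, 173]
60 [75, 72, 76, 71, 75, 74, 75, 73, 76, 72, 68, 69, 74, 83, 102, 101, 100, 103, 102, 107, 97, 88, 57, 44, 48, 43, 29, 13, 22, 17, 18, 27, 53, 85, 107, 107, 103, 105, 104, 107] [37, 33, 35, 28, 26, 29, 32, 28, 21, 27, 26, 28, 27, 32, 68, 104, 104, 107, 102, 103, 96, 117, 144, 170, 169, 170, 169, 169, 170, 169, 163, 169, 167, 165, 168, 171]
90 [74, 72, 74, 73, 67, 74, 75, 76, 73, 70, 72, 76, 74, 76, 69, 56, 49, 40, 40, 40, 42, 44, 42, 31, 17, 19, 16, 22, 24, 18, 22, 21, 21, 51, 68, 102, 102, 109, 105, 110] [25, 33, 30, 31, 34, 26, 25, 34, 30, 22, 34, 32, 56, 95, 109, 107, 102, 103, 103, 112, 139, 169, 171, 167, 173, 172, 171, 169, 166, 162, 168, 174, 165, 168, 170, 163]
```

```bash
sed -i 's/^TR=np.array(\[.5525,.1045\])/TR=np.array([.5523,.1075])/' h.py
python3 - <<'E'
from h import *
Y=np.pi+TY
go([*tray(.054),.16],Y,0)
print(go([*tray(.054),.02],Y,0,v=.12,f=10))
print(go([*tray(.054),.002],Y,0,v=.02,f=4))
s=readout.read_state();z=s["tool_pos"][2]-.080;print("scoop z",z,s["wrist_force"],s["clock"])
z=max(z,.003)+.0005
go([*tray(.054),z],Y,0,v=.02)
print(go([*tray(-.068+.045),z],Y,0,v=.05,f=15))
s=readout.read_state();print(s["tool_pos"]-np.array([*tray(-.068+.045+.036),.08]),s["wrist_force"],s["clock"])
cv2.imwrite("pics/w4.png",snapshot("wrist")[...,::-1]);open("z","w").write(str(z))
E
```

```text
False
True
scoop z 0.005116785781692737 [ 0.61502973 -0.02584601  4.3219741 ] 10.1917
False
[1.95208738e-04 2.78799076e-05 5.53058072e-03] [-0.23899491 -0.32376157 -1.55856986] 12.1333
```

View pics/w4.png

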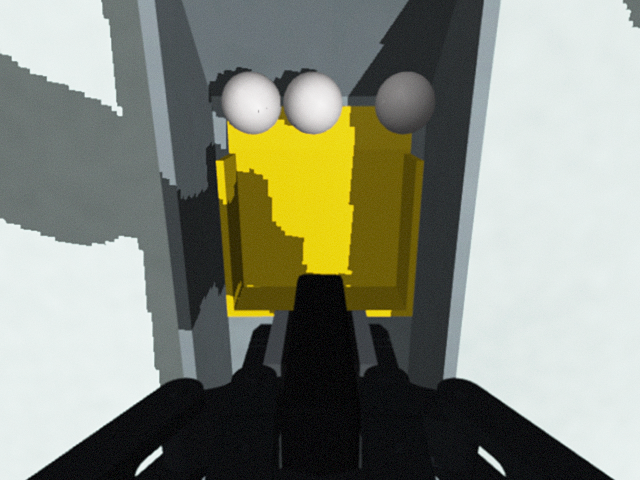

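All three pebbles lie in a row at the lip at (251,102), (313,102) and (405,102). The outer two are near the scoop's side-wall ends. I'll push on to the ramp and tip up.

Run:
```python
from h import *
Y=np.pi+TY;z=float(open("z").read())
print(go([*tray(-.0745),z],Y,0,v=.03,f=20,ref=LIP))
s=readout.read_state();print(s["tool_pos"]-np.array([*tray(-.0745+.081),.08]),s["wrist_force"])
for h in(.010,.020,.030):
    a=np.arcsin(h/.09)
    print(h,go([*tray(-.0735-h),z+h+.0005],Y,a,v=.05,f=20,ref=LIP))
s=readout.read_state();print(s["wrist_force"],s["clock"])
cv2.imwrite("pics/w5.png",snapshot("wrist")[...,::-1])
```

```text
False
[0.00092576 0.00013483 0.00623748] [ 4.94922053 -0.03555894 -0.33327121]
0.01 False
0.02 False
0.03 True
[4.10884144 0.1287234  3.94745975] 13.3
```

View pics/w5.png

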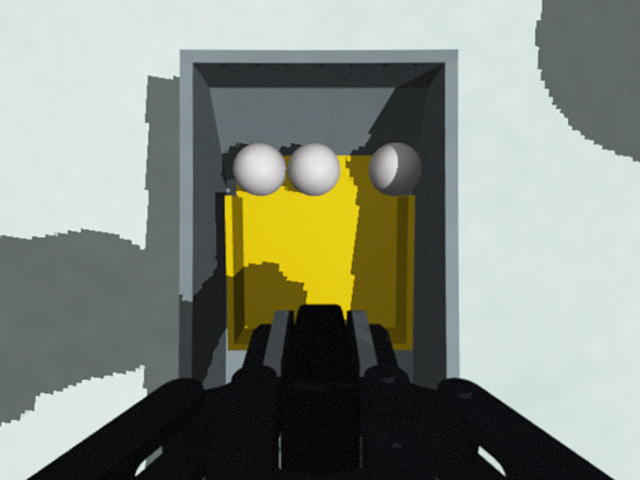

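```bash
cat >> h.py <<'E'
def pnp(pts,img):
    """scoop pose in world by PnP, from wrist picture"""
    p=camera_params("wrist")
    ok,r,t=cv2.solvePnP(np.array(pts,float),np.array(img,float),K(p),np.array(p["dist_coeffs"]))
    R=np.array(p["R"]).T@cv2.Rodrigues(r)[0];o=np.array(p["R"]).T@(t[:,0]-np.array(p["t"]))
    pr=cv2.projectPoints(np.array(pts,float),r,t,K(p),np.array(p["dist_coeffs"]))[0][:,0]
    return R,o,np.abs(pr-np.array(img)).max()
E
python3 - <<'E'
from h import *
s=readout.read_state();q=s["eef_rot"];T=Ro.from_quat(np.roll(q,-1)).as_matrix()
print(s["tool_pos"],"tool z",T[:,2],"tool pitch",np.degrees(np.arccos(-T[2,2])),s["wrist_force"],s["opening"],s["moment"])
pts=[(.045,.042,.002),(.045,-.042,.002),(-.045,.042,.03),(-.045,-.042,.03),(.025,.042,.03),(.025,-.042,.03)]
R,o,e=pnp(pts,[(236,155),(408,155),(228,349),(413,349),(226,195),(415,195)])
print("scoop o",o,"pitch deg",np.degrees(np.arcsin(R[2,0])),"roll",np.degrees(R[2,1]),e)
d=o-[*TR,0];c,sn=np.cos(TY),np.sin(TY);print("tray x,y",c*d[0]+sn*d[1],-sn*d[0]+c*d[1])
a=cv2.imread("pics/w4.png")
R4,o4,e4=pnp(pts,[(228,107),(412,107),(229,314),(412,314),(217,157),(423,157)])
print("w4 vs now rel", np.degrees(np.arcsin(R4[2,0])),e4)
E
```

```text
[0.55530786 0.10792151 0.08645276] tool z [-0.32941252 -0.02050678 -0.94396338] tool pitch 19.271822774415455 [4.27779752 0.11589399 2.95695136] 0.22807075756444367 [ 0.0796737  -0.80605826  0.00174169]
scoop o [0.51477127 0.10655629 0.01101809] pitch deg 7.437417464705855 roll -1.063934043559481 2.0297621295325143
tray x,y -0.03751225125567211 0.0014584183160955594
w4 vs now rel 17.70734091817625 0.8699664488785857
```

The scoop turned about 10° in the grip as it pressed on the ramp: tool pitch is 19°, scoop pitch about 9°. The pebbles now sit just inside the lip. I'll grip harder, account for the turn, and pivot about the back edge.

Run:
```python
import re
s=open('h.py').read()
s=s.replace("    T=R*Ro","    T=Ro.from_euler('ZY',[yaw,-pitch-DP])*Ro").replace("LIP=(","DP=np.radians(10.5)\nLIP=(")
open('h.py','w').write(s)
from h import *
claw.command_gripper(0.0,110)
Y=np.pi+TY
s=readout.read_state();a0=np.arccos(-Ro.from_quat(np.roll(s["eef_rot"],-1)).as_matrix()[2,2])-DP
# current back point from kinematics
R=Ro.from_euler('ZY',[Y,-a0]); b=np.array(s["tool_pos"])+R.apply(np.array(BACK)-G)
print("scoop pitch",np.degrees(a0),"back",b)
for d in (13,20):
    print(go([b[0],b[1],b[2]+.001],Y,np.radians(d),v=.03,f=25,ref=BACK))
s=readout.read_state();print(s["wrist_force"],s["tool_pos"],s["clock"])
robot.wait(.5)
cv2.imwrite("pics/w6.png",snapshot("wrist")[...,::-1])
```

```text
scoop pitch 8.756737684703692 back [0.55167796 0.10769426 0.00653602]
False
False
[-0.52330332  0.00750329  3.14899331] [0.57011563 0.1089324  0.08631764] 14.4
```

View pics/w6.png

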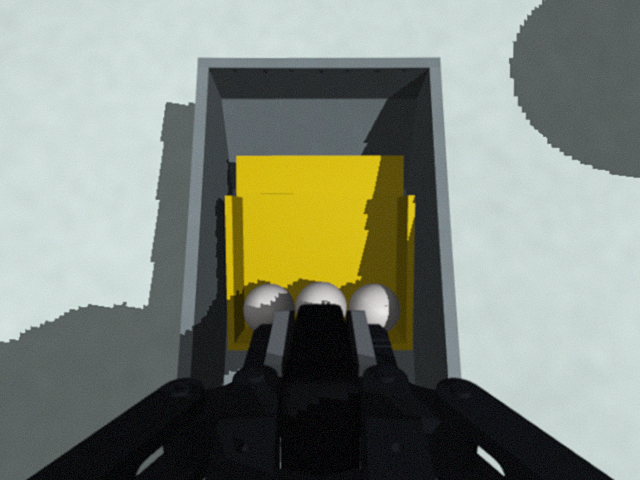

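All three pebbles rest against the back wall at (267,305), (320,303) and (372,305). Lift and carry to the pot.

```bash
sed -i 's/POT=np.array(\[.412,.3256\])/POT=np.array([.413,.329])/' h.py
python3 - <<'E'
from h import *
Y=np.pi+TY;a=np.radians(20)
B=np.array([.5517,.1077])+[.003,0]
go([*B,.03],Y,a,v=.05,ref=BACK)
go([*B,.15],Y,a,v=.1,ref=BACK)
w=.2;f=-np.array([np.cos(w),np.sin(w)])
go([*(POT-.03*f),.22],np.pi+w,a,v=.12,ref=LIP)
p=camera_params("wrist");cv2.imwrite("pics/w7.png",snapshot("wrist")[...,::-1])
t=snapshot("top");cv2.imwrite("pics/t7.png",t[...,::-1])
th=np.linspace(0,2*np.pi,12,endpoint=False);print(proj(np.c_[POT[0]+.065*np.cos(th),POT[1]+.065*np.sin(th),0*th+.092],p).round(0).tolist())
s=readout.read_state();print(s["wrist_force"],s["opening"],s["tool_pos"],s["clock"])
a=cv2.resize(cv2.imread("pics/t7.png"),(400,300));b=cv2.resize(cv2.imread("pics/w7.png"),(400,300));cv2.imwrite("pics/c7.png",np.hstack([b,a]))
E
```

```text
Traceback (most recent call last):
  File "h.py", line 28, in go
    p,q=pose(*a,**k); return robot.movel(p.tolist(),max_speed=v,attitude=q.tolist(),max_force=f)
                             ~~~~~~~~~~~^^^^^^^^^^^^^^^^^^^^^^^^^^^^^^^^^^^^^^^^^^^^^^^^^^^^^^^^
workcell.MotionError: the arm cannot follow that straight line within its joint ranges
```

```bash
cat > carry.py <<'E'
from h import *
Y=np.pi+TY;a=np.radians(11)
B=np.array([.5547,.1077])
w=.2;f=-np.array([np.cos(w),np.sin(w)])
for zz in(.2,.16):
  q=robot.inverse_kinematics(*[x.tolist() for x in pose([*(POT-.03*f),zz],np.pi+w,a,ref=LIP)]);print(zz,q)
go([*B,.15],Y,a,v=.05,ref=BACK)
go([*(POT-.03*f),.17],np.pi+w,a,v=.12,ref=LIP)
p=camera_params("wrist");cv2.imwrite("pics/w7.png",snapshot("wrist")[...,::-1])
t=snapshot("top");cv2.imwrite("pics/t7.png",t[...,::-1])
th=np.linspace(0,2*np.pi,12,endpoint=False);print(proj(np.c_[POT[0]+.065*np.cos(th),POT[1]+.065*np.sin(th),0*th+.092],p).round(0).tolist())
s=readout.read_state();print(s["wrist_force"],s["opening"],s["tool_pos"],s["clock"])
a=cv2.resize(cv2.imread("pics/t7.png"),(400,300));b=cv2.resize(cv2.imread("pics/w7.png"),(400,300));cv2.imwrite("pics/c7.png",np.hstack([b,a]))
E
python3 carry.py
```

```text
0.2 [0.53030764 0.76532143 0.84096358 2.00311805 0.11915056 0.30880556]
0.16 [0.53030764 0.7565247  0.72222172 1.89317292 0.11915056 0.30880556]
[[301.0, 224.0], [350.0, 221.0], [392.0, 193.0], [414.0, 149.0], [410.0, 101.0], [383.0, 60.0], [338.0, 39.0], [289.0, 42.0], [248.0, 69.0], [226.0, 112.0], [229.0, 161.0], [256.0, 202.0]]
[ 0.17355092 -0.88432837 -2.32371817] 0.22136762364597212 [0.53543105 0.35338101 0.2332217 ] 19.6083
```

View pics/c7.png

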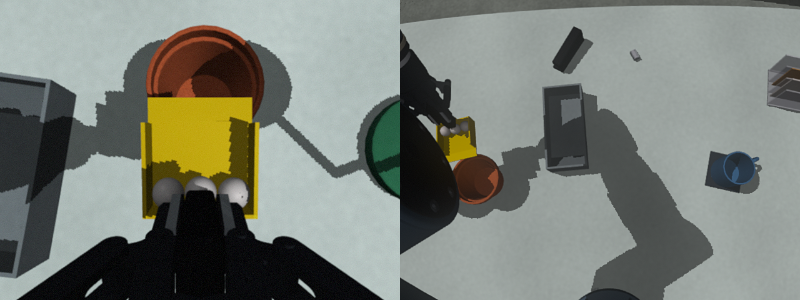

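The pot rim in the wrist view is about 8 px right of the model, roughly 5.5 mm towards +y. All three pebbles are in the scoop. Correct for the offset and tip.

```bash
sed -i 's/POT=np.array(\[.413,.329\])/POT=np.array([.412,.3344])/' h.py
cat > dump.py <<'E'
from h import *
w=.2;f=-np.array([np.cos(w),np.sin(w)]);L=POT-.03*f;Y=np.pi+w
for z,d,v in((.16,10,.1),(.113,2,.08),(.108,-25,.04),(.108,-52,.06)):
    print(d,go([*L,z],Y,np.radians(d),v=v,f=25,ref=LIP))
robot.wait(.4)
cv2.imwrite("pics/s8.png",snapshot("side")[...,::-1])
for z,d,v in((.125,-52,.06),(.17,0,.1)):
    print(d,go([*L,z],Y,np.radians(d),v=v,ref=LIP))
cv2.imwrite("pics/w8.png",snapshot("wrist")[...,::-1])
s=readout.read_state();print(s["wrist_force"],s["tool_pos"],s["clock"])
a=cv2.imread("pics/s8.png")[60:300,160:480];b=cv2.resize(cv2.imread("pics/w8.png"),(320,240));cv2.imwrite("pics/c8.png",np.hstack([b,a]))
E
python3 dump.py
```

```text
10 False
2 False
-25 False
-52 False
-52 False
0 False
[-0.65086248  0.08928826 -1.39387008] [0.52035227 0.35647302 0.25041804] 25.2833
```

View pics/c8.png

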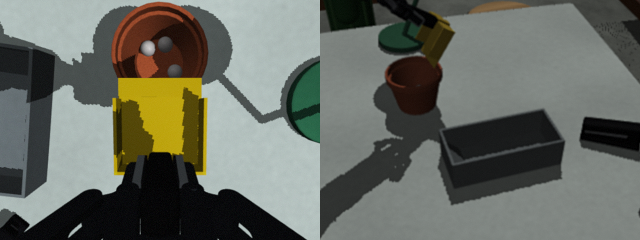

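All three pebbles are in the pot and the scoop is empty. Set it down at its original spot.

```bash
cat > place.py <<'E'
from h import *
w=.2;f=-np.array([np.cos(w),np.sin(w)]);L=POT-.03*f
go([*(L-.03*f),.2],np.pi+w,0,v=.15,ref=LIP)
go([*tray(.03),.19],np.pi+TY,0,v=.2)
go([*SC,.15],SY,0,v=.2)
go([*SC,.02],SY,0,v=.12,f=12)
print(go([*SC,-.006],SY,0,v=.02,f=4))
s=readout.read_state();print(s["tool_pos"],s["wrist_force"],s["moment"])
claw.command_gripper(.6)
s=readout.read_state();T=Ro.from_quat(np.roll(s["eef_rot"],-1)).as_matrix()
robot.movel((np.array(s["tool_pos"])-.1*T[:,2]).tolist(),max_speed=.1)
robot.movel((np.array(s["tool_pos"])-.14*T[:,2]).tolist(),max_speed=.15)
robot.wait(.3)
for c in("side","wrist"):cv2.imwrite(f"pics/{c}9.png",snapshot(c)[...,::-1])
s=readout.read_state();print(s["wrist_force"],s["clock"])
cv2.imwrite("pics/c9.png",np.hstack([cv2.resize(cv2.imread(f"pics/{c}9.png"),(400,300)) for c in("side","wrist")]))
E
python3 place.py
```

```text
True
[ 0.58215863 -0.08928589  0.08317563] [1.0994143  0.37654339 5.13434929] [5.82063306e-02 2.32013876e-01 8.56090153e-05]
[ 0.29090127 -0.40869835  0.29118637] 32.8167
```

View pics/c9.png

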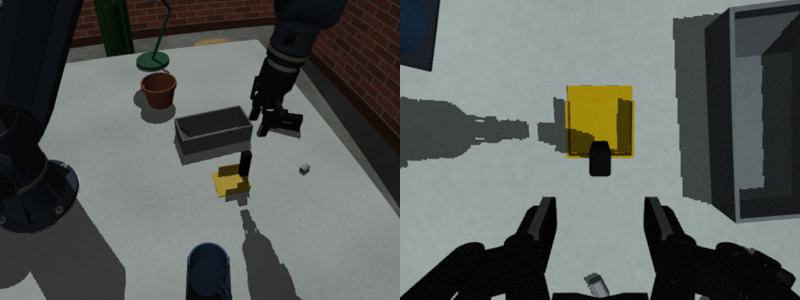

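The scoop stands flat with its handle up, and the gripper is clear of it. The pot and mug are standing and the tray is empty.

Run:
```python
from h import *
robot.close_job(); print(readout.read_state()["clock"])
```

```text
the job is handed in; nothing more can be done
the job is handed in; nothing more can be done
```

All three white pebbles are in the terracotta pot. The scoop is back on the desk at its starting spot, flat with the handle up, and I handed the job in at about 33 s of the 58 s allowed.

**Last checks:**
- **Pebbles:** The wrist picture after tipping showed all three in the pot and the scoop empty. I did not photograph the inside of the pot again after that.
- **Scene:** The final side and wrist pictures showed the scoop standing flat, the gripper clear of it, the tray empty and no pebbles on the desk. The pot and mug looked upright and in place, but I judged that by eye, with no final position measured.

**What went wrong or disagreed:**
- **Slip in the grip:** Pressing the lip on the ramp turned the scoop about 10° in the fingers. I tightened the grip to 110 N, allowed for the turn, and tipped the scoop by pivoting on its back edge.
- **Camera offsets:** The top and wrist cameras disagreed on position by 2–8 mm, depending on the object. I used the wrist readings.
- **Refused move:** One straight-line move was refused because of joint ranges. I redid it with the scoop tilted less.

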